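# Reset the lever arch of the recipe file

## Robot

A 6-joint arm with a two-finger parallel gripper is mounted at the origin on the work surface. World frame = base frame: x ahead of the robot, y to its left, z up, the work surface at z = 0. Lengths are in m, angles in rad, forces in N, time in s.
With the tool pointing down it reaches from about 0.3 to 0.875 m from the base axis. Payload 6.4 kg.
Tool frame: the origin (TCP) lies between the finger pads; the fingertips stand 25 mm ahead of it and the grasp point (between the pads) lies 6 mm ahead of it; z points along the fingers, y is the line along which they close (so a half turn about z gives the same grasp; the last joint's range is limited). The gripper opens to 85 mm and grips with 20 to 120 N. Pads are 22 mm wide; open, the fingers measure 114 mm over their backs; the gripper's body (76 mm by 85 mm) begins 54 mm behind the grasp point. The pads swing forward as they close: fully open they stand 13 mm farther back than shut.
Start: joints at [-1.495, 0.181, 1.607, -0, 1.354, -0.206], TCP at [0.16, -0.552, 0.256] pointing down, gripper open.
Joint ranges: [-2.99, 2.99], [-0.89, 2.07], [0.3, 2.58], [-1.14, 4.28], [0, 2.63], [-3.12, 3.12]. Speed limits (rad/s): [2.57, 2.57, 3.01, 3.14, 3.14, 3.14].

## Interface

Orientations are given as a unit quaternion [w, x, y, z].
In Python, from bench import ctrl gives the robot as it stands.
- The arm moves only by the tool servo_tool, never from a script. Its argument "series" is text: rows parted by semicolons, each of 7 numbers parted by spaces: the gripper command: -1 is fully open, 1 is shut, values between are in proportion, then the shift along the tool's x, y, z in m, then the turn, a rotation vector about the tool's x, y, z in degrees. A call has 1 to 12 rows; each row is the pose to reach, as a shift and turn from the pose commanded when the call began, along the tool's axes at that moment; what a row does not reach only later rows make up. A row lasts 1/12 s, in which the tool goes at most 41.7 mm and 7.16 degrees, less where a joint would pass 70% of its speed; a pose out of reach is approached as far as the arm can. A call with a gripper value outside its range is refused whole. The fingers move at their own pace and stop on an object; the grip force is fixed at half the most. Time passes only in rows, so rows that repeat a pose let the fingers close. It gives the time, the measured TCP pose, the force, the opening and the grip force at its end, in the units of the state.
- ctrl.get_obs(): the state, without advancing time (a new reading comes with each control period).
- ctrl.camera(name): name is "side" or "top"; returns a dict with "img" (384x512x3 uint8, red, green, blue), "z_map" (384x512 float32, m along the optical axis (not along the pixel's ray), 0 where there is no reading), "fovy" (degrees; the focal length in pixels is half the picture's height over the tangent of half this angle, whatever the lens; pixels are square), "cx", "cy" (the principal point, pixels), "extrinsics" (4x4, takes a point from camera to world coordinates). Camera axes: x right, y down, z forward; pixel columns grow to the right and rows downward; lengths in m; the calibration is good to about 2 mm. A picture is of the moment at which its call begins.
- ctrl.hand_in(): hands the job in; it is judged then, once.
The state is a dict: "time_s": time; "q": joint angles; "dq": joint speeds; "joint_efforts": joint torques, N m; "eef_pos": TCP position; "eef_rot": TCP orientation; "wrist_force": force on the tool from outside, world axes, zero at the start; "torque": the same for the moment, N m; "opening": opening from 0.0 (shut) to 1.0 (fully open); "grasp_force": force on a finger pad.
Only numpy, scipy, OpenCV 4.12 (cv2) and the standard library are available. Lean on these libraries where they do the work, as an engineer would, in place of code of your own. Each camera call takes 0.05 s, during which the arm holds its last target. There are 200 camera calls.

## Task

Two lever arch recipe files lie open on the kitchen counter. On the one with the wide spine the lever was left half up and the rings do not meet: lift its lever all the way up so that the rings spring fully open, then press the lever down fully home so that they close. Leave the lever of the slim file shut.

Things in the scene. Friction and masses are not known exactly. Their poses are not given: they have to be found in the camera images.
- wide_file: Black lever arch file lying open, fixed (all in mm); spine 76 wide (other file: 40). Origin: middle of the spine's underside, z up, y along the spine. Towards -x the back board (200 x 260, 3 thick) with the rings and, beyond x=-93, paper 9 high; +x empty cover. Lever hinge: along x through x=-80, y=-45, z=32. Posts 52 high at x=-104, y=-40 and 40; arches 62 high, tipping to +x, up to 75 high.
- wide_lever (a joint): Angle (rad) of the wide file's steel lever (12 mm wide strip). 0: fully home, lever level and pointing to the file's -y, rings closed. 1.25: the stop, fully up, rings wide open. Starts at 0.3 to 0.55. Stiff hinge, 0.14 N m (2 N at the tab); it stays where it is left. The arches turn 0.75 as far.
- wide_tab (a point): Centre of the grip at the free end of the wide file's lever: a round steel cross bar 12 mm thick, 28 mm long, parallel to the file's x, 72 mm from the hinge. At home it lies at (-80, -117, 32) mm in the file's frame, 23 mm clear over the board; it rises on an arc towards +y. Both its ends are free. Axes turn with the lever: x as the file's, y towards the hinge.
- slim_lever (a joint): Angle (rad) of the lever of the slim file (spine 40 mm), which lies open beside the wide one; lever of the same make, size and sense. It is at 0 (home) and is to stay there.

How it is judged:
By the outcome, as a careful person would: the job done as asked, in the order asked, and still so for the second after the job is handed in, with the robot touching nothing.
It also fails if it takes over 35 s, if anything falls off the work surface, if the arm or the gripper's body presses on something with over 40 N, if the wrist force passes 120 N, or if a joint passes its speed limit or range.

## Working session

There is one attempt and no reset: what is moved stays moved. The work goes in short steps, Python scripts to look and compute and a tool call to move; the robot and the scene stay as the last step left them, time stands still between calls to the robot, and variables do not carry over. Pictures are saved under pics/ and viewed, at most 10 in all, crops included, and the job is handed in when it is done.

Besides the shell and the picture viewer there is one more tool, called after "Request:" as name(argument=value, ...), one argument or row to a line, values as JSON. servo_tool: Moves the arm, as the interface text tells. Its arguments: {"type":"object","properties":{"series":{"type":"string"}},"required":["series"]}

```bash
ls; mkdir -p pics; python3 - <<'E'
from bench import ctrl
import cv2,numpy as np
for n in("top","side"):
    c=ctrl.camera(n); cv2.imwrite(f"pics/{n}0.png",c["img"][:,:,::-1]); np.savez(n+"0.npz",**c)
    print(n,c["fovy"],c["cx"],c["cy"],np.round(c["extrinsics"],3).tolist())
o=ctrl.get_obs();print(o["time_s"],o["eef_pos"],o["eef_rot"],o["opening"])
E
```

```text
pics
top 52.73133428407197 249.9643723680201 194.93748388136137 [[0.012, -0.998, 0.066, 0.511], [-1.0, -0.014, -0.026, -0.07], [0.027, -0.066, -0.997, 0.798], [0.0, 0.0, 0.0, 1.0]]
side 49.71166952885423 253.92072293123158 190.13853278934528 [[-0.929, -0.218, 0.298, 0.303], [-0.37, 0.541, -0.756, 0.606], [0.003, -0.812, -0.583, 0.587], [0.0, 0.0, 0.0, 1.0]]
0.1 [ 0.15984597 -0.55186164  0.25547623] [-7.84375985e-04  9.90091949e-01  1.40418359e-01  4.72238272e-05] 0.9976034531498648
```

View pics/top0.png

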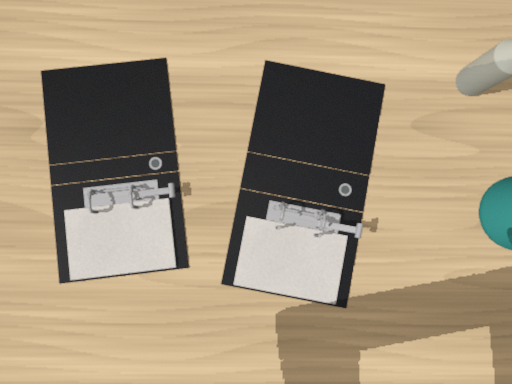

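View pics/side0.png

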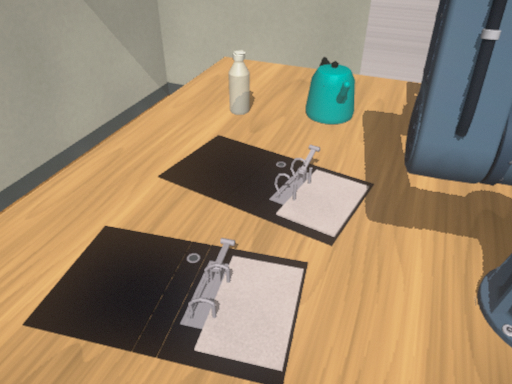

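The top view shows the wide file on the right (spine lines about 37 px apart, against 20 px on the left file). Its tab is near (359,230), and the slim file's tab is near (171,190). The levers point right in the image, which is world -y.

```bash
cat > h.py <<'E'
import numpy as np
def rays(c,uv):
    f=192/np.tan(np.radians(float(c["fovy"])/2)); uv=np.atleast_2d(uv).astype(float)
    d=np.c_[(uv[:,0]-c["cx"])/f,(uv[:,1]-c["cy"])/f,np.ones(len(uv))]
    E=c["extrinsics"]; return E[:3,3],d@E[:3,:3].T
def plane(c,uv,z):
    o,d=rays(c,uv); return o+d*((z-o[2])/d[:,2])[:,None]
def depth(c,uv):
    uv=np.atleast_2d(uv); o,d=rays(c,uv); return o+d*c["z_map"][uv[:,1],uv[:,0]][:,None]
def proj(c,P):
    E=c["extrinsics"];f=192/np.tan(np.radians(float(c["fovy"])/2));p=(np.atleast_2d(P)-E[:3,3])@E[:3,:3]
    return np.c_[p[:,0]/p[:,2]*f+c["cx"],p[:,1]/p[:,2]*f+c["cy"]]
E
python3 - <<'E'
from h import *
import cv2
c=dict(np.load("top0.npz")); im=c["img"]
m=(im.max(2)<45).astype(np.uint8); m=cv2.morphologyEx(m,cv2.MORPH_OPEN,np.ones((3,3)))
m=cv2.morphologyEx(m,cv2.MORPH_CLOSE,np.ones((5,5)))
cs,_=cv2.findContours(m,cv2.RETR_EXTERNAL,cv2.CHAIN_APPROX_NONE)
for k in cs:
    if cv2.contourArea(k)<5000: continue
    P=plane(c,k[:,0,:],0.003)[:,:2]
    r=cv2.minAreaRect((P*1000).astype(np.float32)); print(r, cv2.boxPoints(r).round().tolist())
# steel points of each lever
vv,uu=np.mgrid[0:384,0:512]; uv=np.c_[uu.ravel(),vv.ravel()]; Q=depth(c,uv)
for lo,hi in(((340,215),(368,245)),((155,178),(182,203))):
    s=(uv>=lo).all(1)&(uv<hi).all(1)&(Q[:,2]>0.02)&(c["z_map"].ravel()>0)
    A=Q[s]; U=uv[s]; t=A[:,2].max(); g=A[:,2]>t-.012; print(s.sum(),t,A[g].mean(0),np.ptp(A[g],0)); 
    g=U[:,0]>=U[:,0].max()-8; print(U[:,0].max(),A[g].mean(0),A[g].min(0),A[g].max(0))
E
```

```text
((674.8261108398438, -218.53598022460938), (255.6820068359375, 304.972900390625), 79.54761505126953) [[502.0, -317.0], [802.0, -372.0], [848.0, -120.0], [548.0, -65.0]]
((744.3678588867188, 205.85934448242188), (175.84637451171875, 256.5747375488281), 7.484959125518799) [[640.0, 322.0], [674.0, 67.0], [848.0, 90.0], [815.0, 345.0]]
195 0.07451767213674809 [ 0.49611976 -0.29304791  0.06913035] [0.02646821 0.02147161 0.01183452]
362 [ 0.49606364 -0.29336823  0.06920207] [ 0.48239492 -0.30197461  0.06188249] [ 0.50886314 -0.28703919  0.07451767]
170 0.04055648538334988 [0.56893507 0.07507159 0.03449512] [0.02786086 0.03766551 0.01091149]
174 [0.56987073 0.06662315 0.03546943] [0.55683534 0.05947908 0.03006161] [0.5846962  0.07590682 0.04055649]
```

Request:
servo_tool(
  series="-1 .394 -.156 0 0 0 -63.5;-1 .394 -.156 0 0 0 -63.5;-1 .394 -.156 0 0 0 -63.5;-1 .394 -.156 0 0 0 -63.5;-1 .394 -.156 0 0 0 -63.5;-1 .394 -.156 0 0 0 -63.5;-1 .394 -.156 0 0 0 -63.5;-1 .394 -.156 0 0 0 -63.5;-1 .394 -.156 0 0 0 -63.5;-1 .394 -.156 0 0 0 -63.5;-1 .394 -.156 .06 0 0 -63.5;-1 .394 -.156 .09 0 0 -63.5",
)

```text
time_s: 1.1
eef_pos: [0.4985, -0.2922, 0.1751]
eef_rot: [0.004, 0.767, 0.642, 0.001]
wrist_force: [0.5, -0.8, -0.9]
opening: 0.999
grasp_force: 0.0
```

```bash
python3 - <<'E'
from bench import ctrl
from h import *
import cv2
c=ctrl.camera("side"); print(proj(c,[[.496,-.293,.0685],[.509,-.296,.0685],[.482,-.291,.0685]]).round(1).tolist())
o=ctrl.get_obs();print(o["eef_pos"],o["eef_rot"])
cv2.imwrite("pics/s1.png",cv2.resize(c["img"][90:240,200:400,::-1],None,fx=4,fy=4))
E
```

```text
[[314.2, 147.5], [309.5, 146.0], [319.4, 149.0]]
[ 0.49254535 -0.28843769  0.16352508] [-5.51653583e-03  7.67081861e-01  6.41525167e-01 -6.67588323e-04]
```

View pics/s1.png

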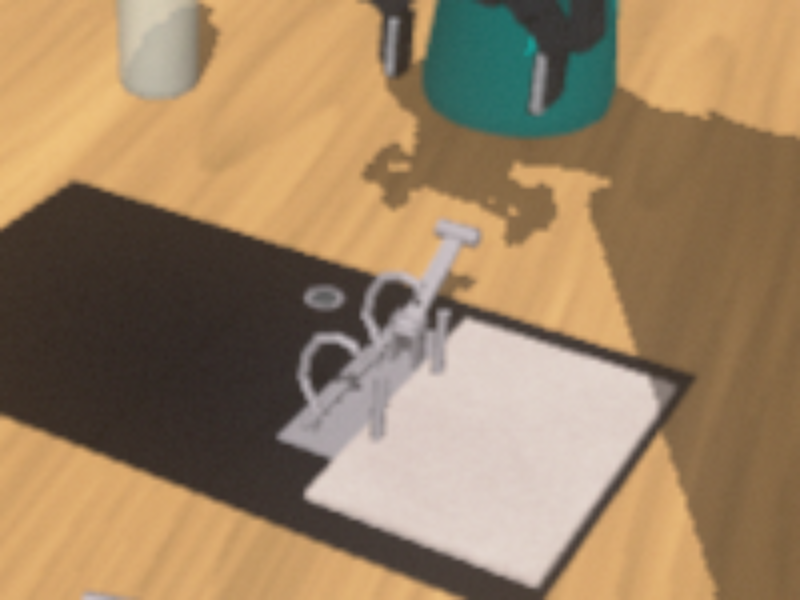

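The magnified side view shows the tab at crop (457,233), full image (314,148). That matches my estimate to under a pixel. The open fingers are above it.

Request:
servo_tool(
  series="-1 0 0 .03 0 0 0;-1 0 0 .06 0 0 0;-1 0 0 .08 0 0 0;-1 0 0 .089 0 0 0;-1 0 0 .089 0 0 0;-1 0 0 .089 0 0 0;-1 0 0 .089 0 0 0",
)

```text
time_s: 1.73
eef_pos: [0.4956, -0.2941, 0.0862]
eef_rot: [0.001, 0.768, 0.64, 0.0]
wrist_force: [-0.5, 0.7, 0.3]
opening: 0.999
grasp_force: 0.0
```

```bash
python3 - <<'E'
from bench import ctrl
from h import *
import cv2
c=ctrl.camera("side"); o=ctrl.get_obs();print(o["eef_pos"],o["eef_rot"],o["wrist_force"])
cv2.imwrite("pics/s2.png",cv2.resize(c["img"][90:190,240:380,::-1],None,fx=5,fy=5))
E
```

```text
[ 0.49573306 -0.29423215  0.08637853] [1.62615967e-03 7.68106804e-01 6.40319643e-01 2.16634645e-04] [ 0.38158255 -0.86675068  0.30764057]
```

View pics/s2.png

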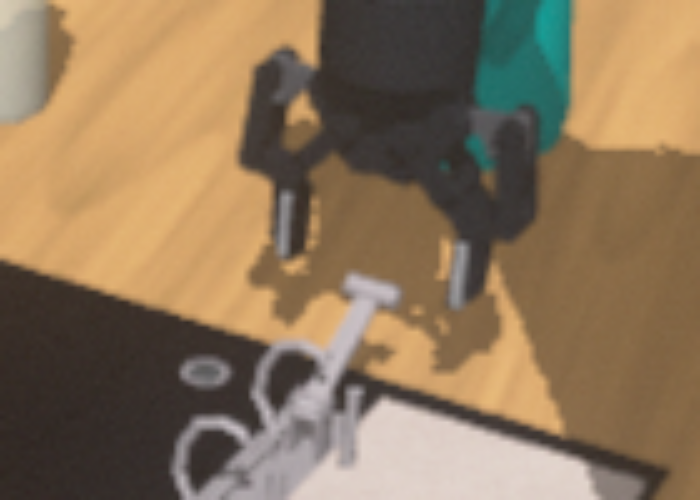

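The fingers straddle the tab ends, but their tips are barely below the bar (bar at crop (372,290)). I'll lower 9 mm and close.

Request:
servo_tool(
  series="-1 .001 0 .009 0 0 0;-1 .001 0 .009 0 0 0;1 .001 0 .009 0 0 0;1 .001 0 .009 0 0 0;1 .001 0 .009 0 0 0;1 .001 0 .009 0 0 0;1 .001 0 .009 0 0 0;1 .001 0 .009 0 0 0;1 .001 0 .009 0 0 0;1 .001 0 .009 0 0 0;1 .001 0 .009 0 0 0",
)

```text
time_s: 2.7
eef_pos: [0.4963, -0.2926, 0.076]
eef_rot: [0.002, 0.768, 0.641, 0.001]
wrist_force: [5.4, -0.7, -0.6]
opening: 0.308
grasp_force: 59.0
```

Request:
servo_tool(
  series="1 .0047 0 -.0071 0 0 0;1 .0104 0 -.0136 0 0 0;1 .0168 0 -.0194 0 0 0;1 .0238 0 -.0245 0 0 0;1 .0313 0 -.0286 0 0 0;1 .0394 0 -.0318 0 0 0;1 .0394 0 -.0318 0 0 0;1 .0428 0 -.0329 0 0 0;1 .0428 0 -.0329 0 0 0;1 .0428 0 -.0329 0 0 0",
)

```text
time_s: 3.53
eef_pos: [0.5041, -0.2511, 0.1092]
eef_rot: [0.002, 0.768, 0.64, 0.001]
wrist_force: [5.4, -2.1, 1.2]
opening: 0.293
grasp_force: 59.3
```

```bash
python3 - <<'E'
from bench import ctrl
from h import *
import cv2
c=ctrl.camera("side"); o=ctrl.get_obs();print(o["eef_pos"],o["eef_rot"],o["wrist_force"],o["opening"])
cv2.imwrite("pics/s3.png",cv2.resize(c["img"][80:220,240:380,::-1],None,fx=4,fy=4))
E
```

```text
[ 0.50408574 -0.25116858  0.10919106] [0.00197262 0.76835752 0.64001737 0.00077007] [ 5.25025338 -0.47638171  1.11922212] 0.29306994604600134
```

View pics/s3.png

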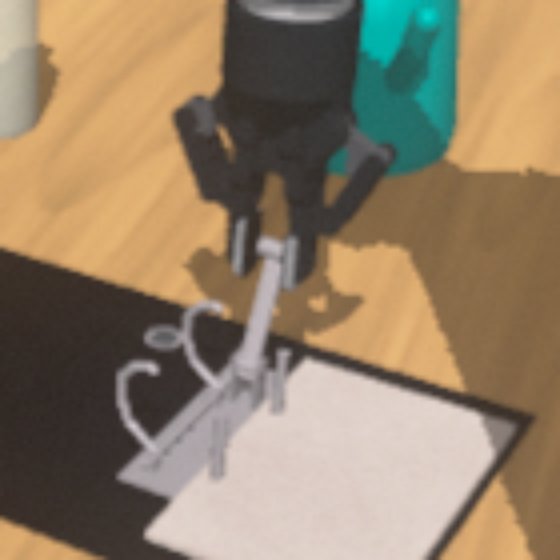

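The arches are tipped open and the lever is steep, but no stop force has appeared yet. I'll push on a little until the stop is felt.

Request:
servo_tool(
  series="1 .0035 0 -.001 0 0 0;1 .0035 0 -.001 0 0 0;1 .0035 0 -.001 0 0 0",
)

```text
time_s: 3.83
eef_pos: [0.5046, -0.2482, 0.1103]
eef_rot: [0.002, 0.768, 0.64, 0.0]
wrist_force: [4.2, -4.0, 0.6]
opening: 0.289
grasp_force: 59.1
```

Request:
servo_tool(
  series="1 .0035 0 -.0005 0 0 0;1 .0035 0 -.0005 0 0 0;1 .0035 0 -.0005 0 0 0",
)

```text
time_s: 4.08
eef_pos: [0.5052, -0.2454, 0.1112]
eef_rot: [0.003, 0.768, 0.64, 0.0]
wrist_force: [3.6, -4.9, 2.9]
opening: 0.293
grasp_force: 59.0
```

Request:
servo_tool(
  series="1 .005 0 0 0 0 0;1 .005 0 0 0 0 0;1 .005 0 0 0 0 0;1 .005 0 0 0 0 0",
)

```text
time_s: 4.42
eef_pos: [0.5058, -0.2414, 0.1116]
eef_rot: [0.003, 0.768, 0.641, -0.001]
wrist_force: [0.1, -7.8, 4.9]
opening: 0.284
grasp_force: 58.4
```

```bash
python3 - <<'E'
from bench import ctrl
from h import *
import cv2
c=ctrl.camera("side"); o=ctrl.get_obs();print(o["eef_pos"],o["wrist_force"],o["torque"],o["opening"])
T=[[.5020,-.2548,.1003],[.504,-.2454,.1018],[.506,-.2325,.032]]
print((proj(c,T)-[270,110]).round(1)*8)
cv2.imwrite("pics/s4.png",cv2.resize(c["img"][110:185,270:350,::-1],None,fx=8,fy=8,interpolation=cv2.INTER_CUBIC))
E
```

```text
[ 0.50579791 -0.24141917  0.11153949] [ 0.58075506 -7.19968024  5.14488149] [-1.33152618  0.13336416  0.50930603] 0.27845529981889217
[[310.4 263.2]
 [295.2 272. ]
 [260.  488.8]]
```

View pics/s4.png

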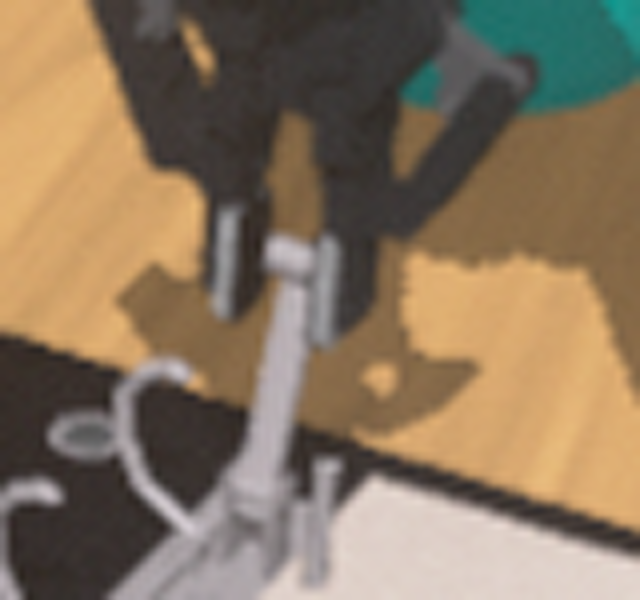

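```bash
python3 - <<'E'
from bench import ctrl
from h import *
c=ctrl.camera("side")
P=np.array([[306,141],[306,142],[307,142],[305,142],[305,150],[304,155],[303,160],[302,165],[300,172]])
W=depth(c,P); h=np.array([.506,-.2325,.032]); 
for u,w in zip(P,W):
    d=(w-h)[:2]@[.181,.983]; print(u,w.round(4),"along y",round(d,4),"ang",np.arctan2(w[2]-.032,-d).round(3))
# lever strip direction
d=(W[4]-W[8]); print(np.arctan2(d[2],-(d[:2]@[.181,.983])))
E
```

```text
[306 141] [ 0.5078 -0.2492  0.1071] along y -0.016 ang 1.36
[306 142] [ 0.5074 -0.2482  0.105 ] along y -0.0152 ang 1.366
[307 142] [ 0.5047 -0.2472  0.106 ] along y -0.0147 ang 1.375
[305 142] [ 0.5098 -0.2482  0.1044] along y -0.0148 ang 1.369
[305 150] [ 0.5078 -0.2471  0.0835] along y -0.014 ang 1.306
[304 155] [ 0.5079 -0.2416  0.0725] along y -0.0086 ang 1.363
[303 160] [ 0.5081 -0.2365  0.0612] along y -0.0036 ang 1.449
[302 165] [ 0.5096 -0.2366  0.0465] along y -0.0034 ang 1.339
[300 172] [ 0.5104 -0.2257  0.0325] along y 0.0075 ang 3.08
1.1729472577736415
```

The bar's depth puts its centre near z = 0.100, y = -0.2535, which is the 1.25 rad stop. The pads have slid about 11 mm past it, so I'll recentre and regrip.

Request:
servo_tool(
  series="-1 0 0 0 0 0 0;-1 0 0 0 0 0 0;-1 0 0 0 0 0 0;-1 0 0 0 0 0 0;-1 -.013 -.001 .003 0 0 0;-1 -.013 -.001 .003 0 0 0;1 -.013 -.001 .003 0 0 0;1 -.013 -.001 .003 0 0 0;1 -.013 -.001 .003 0 0 0;1 -.013 -.001 .003 0 0 0;1 -.013 -.001 .003 0 0 0;1 -.013 -.001 .003 0 0 0",
)

```text
time_s: 5.52
eef_pos: [0.5036, -0.2514, 0.1076]
eef_rot: [0.002, 0.768, 0.641, 0.001]
wrist_force: [8.0, -1.7, -2.9]
opening: 0.306
grasp_force: 59.0
```

Request:
servo_tool(
  series="1 0 0 0 0 0 0;1 0 0 0 0 0 0;1 0 0 0 0 0 0",
)

```text
time_s: 5.77
eef_pos: [0.5036, -0.2514, 0.1075]
eef_rot: [0.002, 0.768, 0.641, 0.001]
wrist_force: [8.7, -0.9, -2.3]
opening: 0.31
grasp_force: 59.0
```

```bash
python3 - <<'E'
from bench import ctrl
from h import *
import cv2
c=ctrl.camera("side"); o=ctrl.get_obs();print(o["eef_pos"],o["wrist_force"],o["torque"],o["opening"])
print(depth(c,[[306,141],[306,142],[307,142],[305,142]]).round(4))
cv2.imwrite("pics/s5.png",cv2.resize(c["img"][110:185,270:350,::-1],None,fx=8,fy=8,interpolation=cv2.INTER_CUBIC))
E
```

```text
[ 0.50362843 -0.2513727   0.10754254] [ 8.19363361 -0.82168525 -2.39353236] [-0.05843786 -1.02612242  0.09729277] 0.3071388538705716
[[ 0.509  -0.2542  0.1043]
 [ 0.5073 -0.2478  0.1051]
 [ 0.5051 -0.249   0.105 ]
 [ 0.5111 -0.2535  0.1015]]
```

View pics/s5.png

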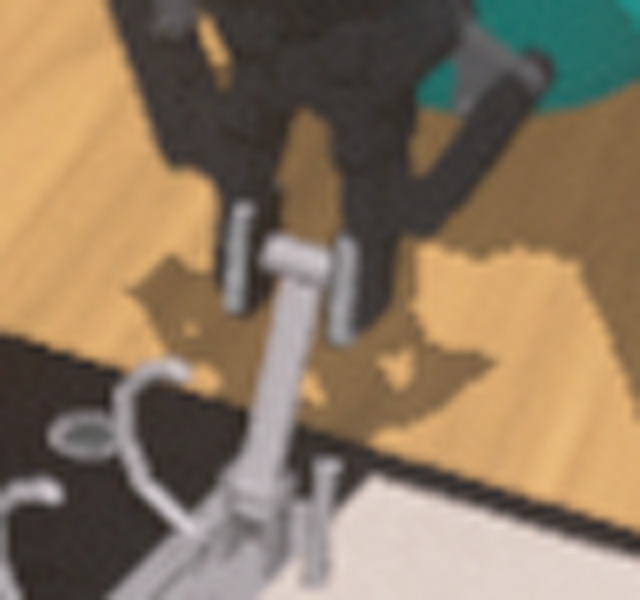

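The rings are wide open and the lever is unchanged at the stop, with the bar recentred between the pads. Next I follow the arc down.

Request:
servo_tool(
  series="1 -.0081 0 .0032 0 0 0;1 -.0156 0 .0073 0 0 0;1 -.0226 0 .0124 0 0 0;1 -.029 0 .0182 0 0 0;1 -.0346 0 .0248 0 0 0;1 -.0395 0 .0319 0 0 0;1 -.0433 0 .0396 0 0 0;1 -.0463 0 .0477 0 0 0;1 -.0483 0 .0562 0 0 0;1 -.0492 0 .0625 0 0 0;1 -.0492 0 .066 0 0 0;1 -.0492 0 .066 0 0 0",
)

```text
time_s: 6.82
eef_pos: [0.495, -0.3023, 0.0425]
eef_rot: [0.004, 0.768, 0.64, 0.0]
wrist_force: [2.1, -6.3, 4.1]
opening: 0.313
grasp_force: 71.4
```

Request:
servo_tool(
  series="1 0 0 .003 0 0 0;1 0 0 .003 0 0 0;1 0 0 .005 0 0 0;1 0 0 .005 0 0 0",
)

```text
time_s: 7.15
eef_pos: [0.495, -0.3026, 0.0382]
eef_rot: [0.004, 0.768, 0.64, 0.0]
wrist_force: [0.6, -7.8, 4.9]
opening: 0.308
grasp_force: 72.3
```

Request:
servo_tool(
  series="-1 0 0 0 0 0 0;-1 0 0 0 0 0 0;-1 0 0 0 0 0 0;-1 0 0 0 0 0 0;-1 0 0 0 0 0 0;-1 0 0 -.03 0 0 0;-1 0 0 -.06 0 0 0;1 0 0 -.06 0 0 0;1 0 0 -.06 0 0 0;1 0 0 -.06 0 0 0;1 0 0 -.06 0 0 0;1 0 0 -.06 0 0 0",
)

```text
time_s: 8.15
eef_pos: [0.4918, -0.2985, 0.0942]
eef_rot: [-0.001, 0.768, 0.64, -0.0]
wrist_force: [0.1, -0.2, 0.3]
opening: 0.295
grasp_force: 0.0
```

Request:
servo_tool(
  series="1 0 0 .02 0 0 0;1 0 0 .028 0 0 0;1 0 0 .028 0 0 0;1 0 0 .028 0 0 0;1 0 0 .028 0 0 0",
)

```text
time_s: 8.57
eef_pos: [0.4925, -0.2991, 0.0676]
eef_rot: [-0.0, 0.768, 0.64, -0.0]
wrist_force: [-0.5, 1.0, 0.9]
opening: -0.001
grasp_force: 0.0
```

Request:
servo_tool(
  series="1 -.005 0 0 0 0 0;1 -.005 0 .004 0 0 0;1 -.005 0 .006 0 0 0;1 -.005 0 .006 0 0 0",
)

```text
time_s: 8.9
eef_pos: [0.4923, -0.3052, 0.0626]
eef_rot: [0.001, 0.768, 0.64, -0.0]
wrist_force: [-1.4, -1.1, 4.8]
opening: -0.004
grasp_force: 2.5
```

Request:
servo_tool(
  series="1 0 0 .003 0 0 0;1 0 0 .003 0 0 0;1 0 0 .003 0 0 0",
)

```text
time_s: 9.15
eef_pos: [0.4926, -0.3054, 0.0617]
eef_rot: [0.001, 0.768, 0.64, -0.0]
wrist_force: [-5.3, 3.7, 20.1]
opening: 0.001
grasp_force: 10.0
```

The tab stalls at 20 N at bar-top height, so the lever is hard home. I'll retreat and look.

Request:
servo_tool(
  series="1 0 0 -.03 0 0 0;1 0 0 -.07 0 0 0;1 0 0 -.11 0 0 0;1 0 0 -.15 0 0 0;1 -.03 0 -.17 0 0 0;1 -.07 0 -.17 0 0 0;1 -.11 0 -.17 0 0 0;1 -.11 0 -.17 0 0 0;1 -.11 0 -.17 0 0 0",
)

```text
time_s: 9.9
eef_pos: [0.4709, -0.4141, 0.2283]
eef_rot: [-0.0, 0.769, 0.639, 0.0]
wrist_force: [-0.0, 0.2, -0.6]
opening: -0.002
grasp_force: 0.0
```

```bash
python3 - <<'E'
from bench import ctrl
from h import *
import cv2
c=ctrl.camera("side"); o=ctrl.get_obs();print(o["time_s"],o["eef_pos"],o["wrist_force"])
print(proj(c,[[.4935,-.3033,.032]]).round(1))
vv,uu=np.mgrid[0:384,0:512];uv=np.c_[uu.ravel(),vv.ravel()];Q=depth(c,uv)
s=(np.abs(Q[:,0]-.4935)<.02)&(np.abs(Q[:,1]+.303)<.012)&(Q[:,2]>.015)&(Q[:,2]<.12);print(s.sum(),Q[s].mean(0),Q[s].max(0))
cv2.imwrite("pics/s6.png",cv2.resize(c["img"][100:300,200:400,::-1],None,fx=3,fy=3,interpolation=cv2.INTER_CUBIC))
E
```

```text
9.95 [ 0.47132106 -0.41259277  0.22802839] [-0.21649174  0.74341156 -0.20861287]
[[314.9 158.2]]
49 [ 0.49511481 -0.29818383  0.03467191] [ 0.50868637 -0.29147595  0.04038349]
```

View pics/s6.png

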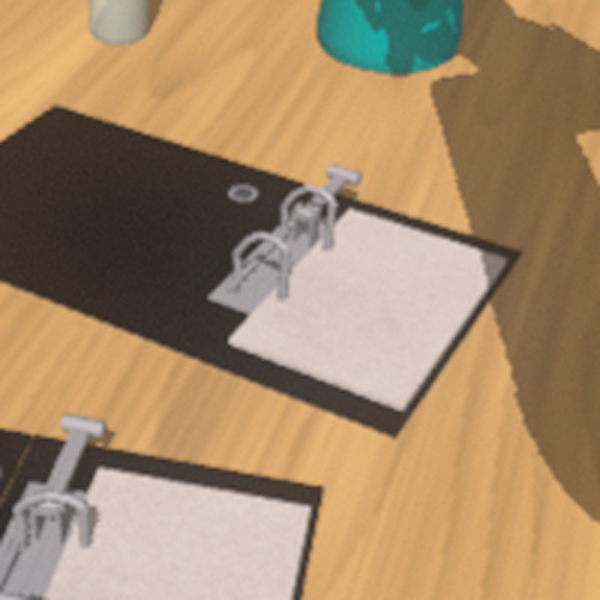

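The picture shows the wide file's arches meeting their posts and its tab down at crop (344,176), full image (314.7,158.7), matching the predicted home position of (314.9,158.2). The slim lever is still shut.

```bash
python3 -c "
from bench import ctrl
print(ctrl.hand_in())"
```

```text
the job is handed in; nothing more can be done
None
```

The job is handed in: the wide file's lever went up to its stop with the rings wide open, then was pressed fully home so the rings closed, and the slim file's lever stayed shut.

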